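# Prime the bench test pump, flip the safety catch and hold the pressure lever

### The arm

A 6-joint arm with a two-finger parallel gripper is mounted at the origin on a cart in front of the work surface, level with it; the furniture and walls round the work are solid. World frame = base frame: x ahead of the robot, y to its left, z up, the work surface at z = 0. Lengths are in m, angles in rad, forces in N, time in s.
With the tool pointing down it reaches from about 0.375 to 0.975 m from the base axis. Payload 3.8 kg.
Tool frame: the origin (TCP) lies midway between the tips of the shut fingers; the grasp point (between the pads) lies 19 mm behind it; z points along the fingers, y is the line along which they close (so a half turn about z gives the same grasp; the last joint's range is limited). The gripper opens to 88 mm and grips with 3 to 60 N. Pads are 18 mm wide; open, the fingers measure 123 mm over their backs; the gripper's body (75 mm by 187 mm) begins 45 mm behind the grasp point.
Start: joints at [1.158, 0.264, 1.604, -0, 1.274, -0.037], TCP at [0.248, 0.628, 0.239] pointing down, gripper open.
Joint ranges: [-2.63, 2.63], [-0.94, 2.18], [0.31, 2.57], [-1.31, 4.45], [0, 2.66], [-2.55, 2.55]. Speed limits (rad/s): [2.57, 2.57, 3.14, 3.14, 3.14, 3.14].

### API

Orientations are given as a unit quaternion [x, y, z, w].
In Python, from cell import * gives the robot as it stands. The module is installed in compiled form; this text tells all that it offers.
- The arm moves only by the tool jog_arm, never from a script. Its argument "commands" is one flat list of numbers, 7 for each row, row after row: the finger opening in mm, from 0 to 88.1, then the shift along the tool's x, y, z in units of 40 mm (1.0 is 40 mm), then the turn, a rotation vector about the tool's x, y, z in units of 6 degrees (1.0 is 6 degrees). A call has 1 to 8 rows; each row is the pose to reach, as a shift and turn from the pose commanded when the call began, along the tool's axes at that moment; what a row does not reach only later rows make up. A row lasts 1/12 s, in which the tool goes at most 41.7 mm and 7.16 degrees, less where a joint would pass 70% of its speed; a pose out of reach is approached as far as the arm can. A call with a gripper value outside its range is refused whole. The fingers move at their own pace and stop on an object; "squeeze" is the grip in N (left out, the last holds). Time passes only in rows, so rows that repeat a pose let the fingers close. It gives the time, the measured TCP pose, the force, the opening and the grip force at its end, in the units of the state.
- sense(): the state, without advancing time (a new reading comes with each control period).
- get_image(name): name is "side" or "top"; returns the picture (384x512x3 uint8, red, green, blue); there is no depth.
- camera_model(name): a dict with "camera_matrix" (3x3 intrinsics, pixels), "rvec" (rotation vector, rad) and "tvec" (3), from world to camera coordinates, as OpenCV has them. Camera axes: x right, y down, z forward; pixel columns grow to the right and rows downward; lengths in m; the calibration is good to about 2 mm. A picture is of the moment at which its call begins. camera_model takes no time and is no camera call.
- job_done(): hands the job in; it is judged then, once.
The state is a dict: "time": time; "joints": joint angles; "joint_vel": joint speeds; "tau": joint torques, N m; "eef_pos": TCP position; "tool_rot": TCP orientation; "contact_force": force on the tool from outside, world axes, zero at the start; "ft_torque": the same for the moment, N m; "grip_width": finger opening in m; "finger_force": force on a finger pad.
Only numpy, scipy, OpenCV 4.12 (cv2) and the standard library are available. Lean on these libraries where they do the work, as an engineer would, in place of code of your own. Each camera call takes 0.05 s, during which the arm holds its last target. There are 200 camera calls.

### The job

Put the bench test pump under pressure: first press the plunger on top of the primer pump all the way down to its stop and let it rise again, then flip the safety catch on the lever unit fully open, and then pull the lever it guards toward the front of the unit, fully to its stop. Finish holding the lever there with the gripper (it springs back if let go), with the catch still open. Leave the loose things lying about the bench where they are.

Things in the scene. Friction and masses are not known exactly. Their poses are not given: they have to be found in the camera images.
- lever_unit: Grey base plate 110x136x12 mm (x, y, z) bolted to the bench, carrying the lever, the safety catch and a small round gauge at the back (its needle follows the lever). Origin: centre of the plate's underside, on the bench. Its x axis points from the front of the unit to the back (at yaw 0: away from the robot), y to the left, z up.
- pull_lever (a joint): Angle of the pressure lever in rad: 0 = at rest, leaning 0.35 rad to the back; 0.7 = pulled fully to the front against its stop (then leaning 0.35 rad to the front). The hinge runs along the unit's y axis through unit point (0, -30, 40) mm. A spring always pulls it back: about 5 N at the grip at rest, 10 N fully pulled. With the catch closed its bar blocks the lever: it binds after about 0.1 rad, gives about 0.2 rad at 20 N, and cannot be pulled home.
- lever_grip (a point): Centre of the lever's grip: a black roller 24 mm in diameter and 44 mm long, lying along the unit's y axis, across the top of a 14 mm steel rod, 125 mm from the lever's hinge. At rest it is at unit point (43, -30, 157) mm; fully pulled at (-43, -30, 157) mm. Free above, in front and behind.
- safety_catch (a joint): Angle of the steel safety catch in rad: 0 = closed, its flat bar (80 mm long, 12 mm high) lies level in front of the lever rod; 1.3 = fully open, the bar stands nearly upright at the left of the lever. The hinge runs along the unit's x axis through unit point (0, 35, 80) mm, in a fork left of the lever. Friction (about 1 N at the tab) keeps it where it is left. It starts between 0 and 0.1.
- catch_tab (a point): Centre of the thumb roll (12 mm in diameter, 28 mm long along the unit's x axis) at the end of the catch's tab, 52 mm from the catch's hinge, on the other side of the hinge than the bar. Closed, the tab points up and left, 0.85 rad above level (unit point (0, 69, 119) mm); it is flipped over to the left and down, to 0.45 rad below level when fully open (unit point (0, 82, 57) mm).
- primer_pump: Upright aluminium cylinder, 54 mm in diameter, on a round grey flange 80 mm in diameter, bolted to the bench; a plunger with a black mushroom head on top. Origin: centre of the flange's underside, on the bench; z up. The cylinder's top is 100 mm above the bench.
- plunger (a joint): How far the plunger is pressed down, in m: 0 = up, 0.020 = at its stop. Spring: 2.5 N to start, 7.5 N at the stop; it comes up by itself.
- plunger_top (a point): Centre of the top face of the plunger's mushroom head (40 mm in diameter), 135 mm above the bench when up.
- bolt: Bystander: loose steel bolt with nut, 53x23x24 mm, lying on the bench. Origin at its underside.
- ball_bearing: Bystander: loose ball bearing, 52 mm in diameter, 14 mm thick. Origin at its underside.
- open_tin: Bystander: loose open grease tin, 68 mm in diameter, 42 mm high. Origin at its underside.
- tape_measure: Bystander: loose yellow tape measure, 66x89x39 mm, near the front edge. Origin at its underside.

How it is judged:
By the outcome, as a careful person would: the job done as asked, in the order asked, and still so for the second after the job is handed in, while the arm keeps its last pose, push and grip.
It also fails if it takes over 54 s, if anything falls off the work surface, if the arm or the gripper's body presses on something with over 40 N, if the wrist force passes 120 N, or if a joint passes its speed limit or range.

## Working session

There is one attempt and no reset: what is moved stays moved. The work goes in short steps, Python scripts to look and compute and a tool call to move; the robot and the scene stay as the last step left them, time stands still between calls to the robot, and variables do not carry over. Pictures are saved under pics/ and viewed, at most 10 in all, crops included, and the job is handed in when it is done.

Besides the shell and the picture viewer there is one more tool, called after "Emit:" as name(argument=value, ...) on one line, values as JSON. jog_arm: Moves the arm, as the interface text tells. Its arguments: {"type":"object","properties":{"commands":{"type":"array"},"squeeze":{"type":"number"}},"required":["commands"]}

```bash
mkdir -p pics; python3 - <<'E'
from cell import *
import cv2
for n in ("top","side"):
    im=get_image(n); cv2.imwrite(f"pics/{n}0.png",cv2.cvtColor(im,cv2.COLOR_RGB2BGR))
    c=camera_model(n); R=cv2.Rodrigues(c["rvec"])[0]; print(n,c["camera_matrix"],-R.T@c["tvec"].ravel(),R[2])
s=sense(); print({k:s[k] for k in("time","eef_pos","tool_rot","contact_force","grip_width")})
E
```

```text
top [[371.37581635   0.         256.16311291]
 [  0.         371.37581635 192.79806206]
 [  0.           0.           1.        ]] [0.35512305 0.27695714 0.96972866] [ 0.14654137 -0.00455249 -0.98919407]
side [[446.0987303    0.         246.82624453]
 [  0.         446.0987303  189.8175796 ]
 [  0.           0.           1.        ]] [0.45969606 1.02694719 0.48150765] [ 0.03827922 -0.90729661 -0.41874523]
{'time': 0.1, 'eef_pos': array([0.24747688, 0.62731704, 0.23753428]), 'tool_rot': array([ 1.86785796e-01,  9.82400160e-01, -9.71667062e-04, -2.18129268e-04]), 'contact_force': array([-0.8077985 ,  0.17954834, -0.16199318]), 'grip_width': 0.08807118315825019}
```

View pics/top0.png

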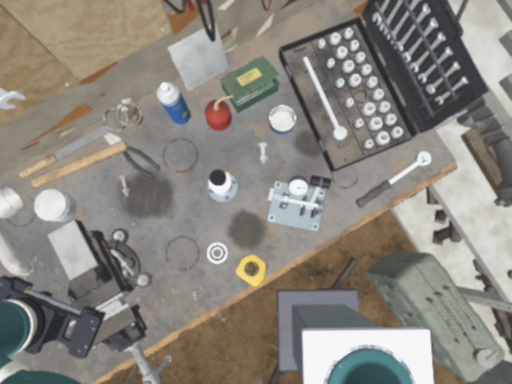

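View pics/side0.png

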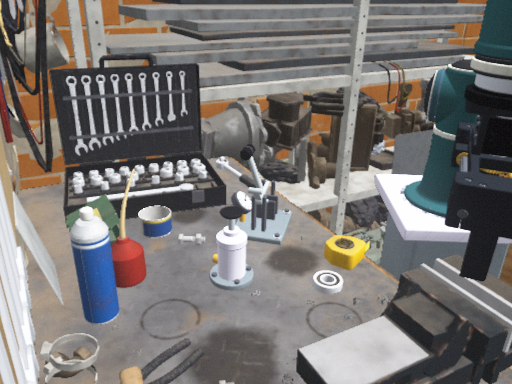

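Top view: the pump is at about (222,185), its black head at (217,178), and the lever unit at about (297,203). In the side view the pump is at (232,255) and the unit at (265,210). I'll enlarge both.

```bash
python3 - <<'E'
import cv2,numpy as np
a=cv2.imread("pics/top0.png")[155:245,190:345]; b=cv2.imread("pics/side0.png")[135:295,195:305]
a=cv2.resize(a,None,fx=5,fy=5,interpolation=cv2.INTER_CUBIC)
b=cv2.resize(b,None,fx=3.6,fy=3.6,interpolation=cv2.INTER_CUBIC)
cv2.imwrite("pics/topc.png",a);cv2.imwrite("pics/sidec.png",b)
E
```

```text
(no output)
```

View pics/topc.png

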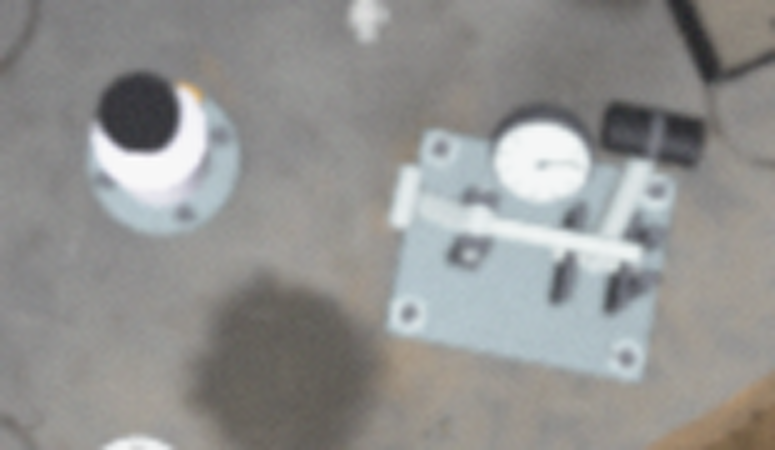

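View pics/sidec.png

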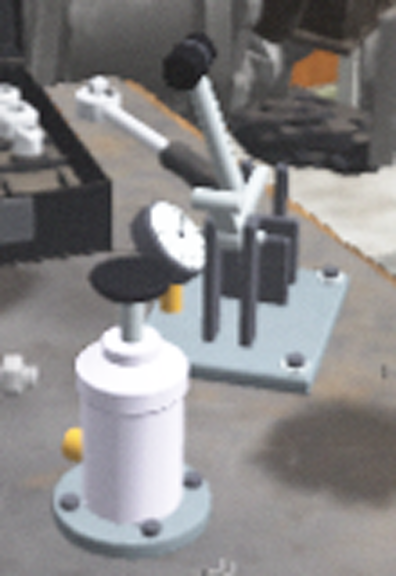

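Crops show: the plate corners in topc at (425,130), (672,170), (640,378) and (388,330); grip at (653,134); tab roll at (405,197); plunger head at (139,111). In sidec: grip (190,60), tab (215,200), head (130,278).

```bash
cat >h.py <<'E'
from cell import *
import cv2,numpy as np
from scipy.spatial.transform import Rotation as Ro
def ray(n,p):
    c=camera_model(n);K=c["camera_matrix"];R=cv2.Rodrigues(c["rvec"])[0]
    d=R.T@np.linalg.solve(K,[*p,1]);return -R.T@np.ravel(c["tvec"]),d/np.linalg.norm(d)
def plane(n,p,z): o,d=ray(n,p);return o+d*(z-o[2])/d[2]
def two(p,q):
    A=np.zeros((3,3));b=np.zeros(3);r=[ray("top",p),ray("side",q)]
    for o,d in r: P=np.eye(3)-np.outer(d,d);A+=P;b+=P@o
    x=np.linalg.solve(A,b);return x,max(np.linalg.norm(np.cross(x-o,d)) for o,d in r)
def proj(n,X):
    c=camera_model(n);return cv2.projectPoints(np.float64(X).reshape(-1,3),c["rvec"],c["tvec"],c["camera_matrix"],None)[0].reshape(-1,2)
E
python3 - <<'E'
from h import *
t=lambda u,v:((u+.5)/5-.5+190,(v+.5)/5-.5+155)
s=lambda u,v:((u+.5)/3.6-.5+195,(v+.5)/3.6-.5+135)
C=np.array([plane("top",t(*p),.012) for p in [(425,130),(672,170),(640,378),(388,330)]]) # BL BR FR FL
print(C.round(3)); c=C.mean(0)
print("edges",[np.linalg.norm(C[i]-C[(i+1)%4]).round(4) for i in range(4)])
y=(C[0]-C[1]+C[3]-C[2]);x=(C[0]-C[3]+C[1]-C[2])
print("centre",c,"yaws",np.arctan2(x[1],x[0]),np.arctan2(-y[0],y[1]))
for nm,a,b,z in [("head",(139,111),(130,278),.135),("grip",(653,134),(190,60),.157),("tab",(405,197),(215,200),.119)]:
    print(nm,plane("top",t(*a),z).round(4),plane("side",s(*b),z).round(4),two(t(*a),s(*b)))
fl=plane("top",t(163,163),.006);print("flange",fl)
yaw=(np.arctan2(x[1],x[0])+np.arctan2(-y[0],y[1]))/2
R=Ro.from_euler("z",yaw).as_matrix();o=c*[1,1,0]
for nm,p in [("grip",(.043,-.03,.157)),("gripPulled",(-.043,-.03,.157)),("tab0",(0,.069,.119)),("tabopen",(0,.082,.057))]:print(nm,(o+R@p).round(4))
print(Ro.from_quat(sense()["tool_rot"]).as_matrix().round(3))
E
```

```text
[[0.529 0.224 0.012]
 [0.507 0.095 0.012]
 [0.399 0.115 0.012]
 [0.424 0.245 0.012]]
edges [np.float64(0.1307), np.float64(0.11), np.float64(0.1318), np.float64(0.1067)]
centre [0.4645982  0.16984427 0.012     ] yaws -0.19065387282431698 -0.18409060169492109
head [0.5165 0.3614 0.135 ] [0.514  0.3662 0.135 ] (array([0.51559656, 0.36162249, 0.1328379 ]), np.float64(0.0012746470843384022))
grip [0.5    0.1306 0.157 ] [0.4976 0.1274 0.157 ] (array([0.49854982, 0.13092888, 0.15848533]), np.float64(0.0011463894669686953))
tab [0.4781 0.2396 0.119 ] [0.4782 0.2421 0.119 ] (array([0.47823856, 0.23959487, 0.11783048]), np.float64(3.981938649986359e-06))
flange [0.51349696 0.36166013 0.006     ]
grip [0.5013 0.1324 0.157 ]
gripPulled [0.4168 0.1484 0.157 ]
tab0 [0.4775 0.2376 0.119 ]
tabopen [0.4799 0.2504 0.057 ]
[[-0.93   0.367 -0.001]
 [ 0.367  0.93  -0.002]
 [ 0.    -0.002 -1.   ]]
```

Emit:
jog_arm(commands=[0,-1.0,-0.43,0,0,0,0,0,-2.0,-0.86,0,0,0,0,0,-3.0,-1.3,0,0,0,0,0,-4.0,-1.73,0,0,0,0,0,-5.0,-2.16,0,0,0,0,0,-6.0,-2.6,0,0,0,0,0,-7.0,-3.02,0,0,0,0,0,-8.0,-3.45,0,0,0,0], squeeze=40)

```text
time: 0.77
eef_pos: [0.4848, 0.3909, 0.2383]
tool_rot: [0.187, 0.982, -0.0, -0.0]
contact_force: [0.0, 0.7, 0.7]
grip_width: 0.0374
finger_force: 0.0
```

Emit:
jog_arm(commands=[0,-0.65,-0.28,0,0,0,0,0,-0.65,-0.28,0.5,0,0,0,0,-0.65,-0.28,1.2,0,0,0,0,-0.65,-0.28,1.9,0,0,0,0,-0.65,-0.28,2.2,0,0,0,0,-0.65,-0.28,2.2,0,0,0,0,-0.65,-0.28,2.2,0,0,0])

```text
time: 1.35
eef_pos: [0.5035, 0.3726, 0.15]
tool_rot: [0.187, 0.982, -0.001, -0.001]
contact_force: [-0.1, 0.7, 0.5]
grip_width: 0.0006
finger_force: 0.0
```

```bash
python3 - <<'E'
from h import *
im={n:get_image(n) for n in("top","side")}
a=im["top"][130:250,170:330];b=im["side"][120:300,180:330]
f=lambda x,k:cv2.cvtColor(cv2.resize(x,None,fx=k,fy=k,interpolation=cv2.INTER_CUBIC),cv2.COLOR_RGB2BGR)
a=f(a,2.5);b=f(b,2.5);c=np.zeros((450,780,3),np.uint8);c[:300,:400]=a;c[:450,400:775]=b;cv2.imwrite("pics/p1.png",c)
s=sense();print(s["eef_pos"],s["grip_width"],s["contact_force"])
E
```

```text
[0.50496055 0.37371305 0.15252591] 0.0008554869446499526 [-0.61021239 -0.36584139  0.59580194]
```

View pics/p1.png

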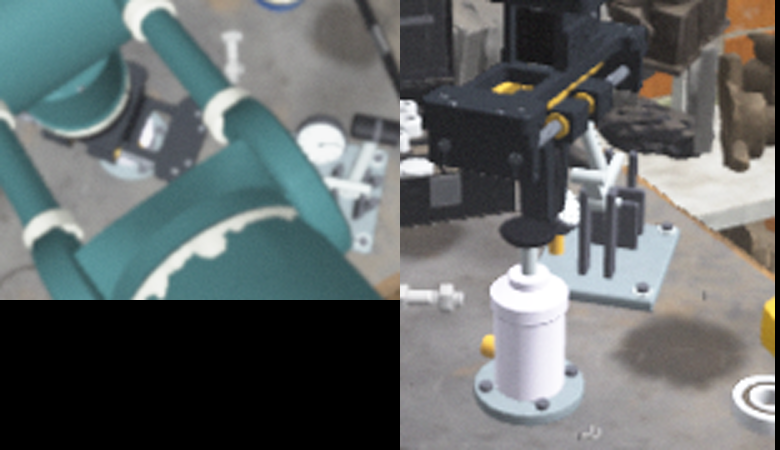

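The picture shows the closed fingers just above the black head, slightly off centre, and nothing else is touched. I'll correct by 15 mm and press.

Emit:
jog_arm(commands=[0,-0.34,-0.19,0,0,0,0,0,-0.34,-0.19,0.2,0,0,0,0,-0.34,-0.19,0.4,0,0,0,0,-0.34,-0.19,0.6,0,0,0,0,-0.34,-0.19,0.75,0,0,0,0,-0.34,-0.19,0.85,0,0,0,0,-0.34,-0.19,0.85,0,0,0,0,-0.34,-0.19,0.85,0,0,0])

```text
time: 2.12
eef_pos: [0.5152, 0.3609, 0.1174]
tool_rot: [0.187, 0.982, 0.0, 0.001]
contact_force: [2.5, -1.2, 7.1]
grip_width: 0.0002
finger_force: 3.3
```

Emit:
jog_arm(commands=[0,0,0,0.05,0,0,0,0,0,0,0.1,0,0,0,0,0,0,0.13,0,0,0,0,0,0,0.16,0,0,0,0,0,0,0.16,0,0,0])

```text
time: 2.53
eef_pos: [0.5153, 0.3609, 0.1152]
tool_rot: [0.187, 0.982, 0.0, 0.001]
contact_force: [-5.0, -7.0, 25.2]
grip_width: 0.0006
finger_force: 12.6
```

25 N against the 7.5 N spring, so the plunger is at its stop. Now up.

Emit:
jog_arm(commands=[0,0,0,-0.5,0,0,0,0,0,0,-1.2,0,0,0,0,0,0,-2.0,0,0,1,0,0,0,-2.8,0,0,2,0,0,0,-2.8,0,0,3,0,0,0,-2.8,0,0,4,0,0,0,-2.8,0,0,5,0,0,0,-2.8,0,0,5])

```text
time: 3.2
eef_pos: [0.513, 0.3607, 0.2213]
tool_rot: [0.436, 0.9, -0.001, -0.001]
contact_force: [-0.6, 0.3, -0.3]
grip_width: 0.0006
finger_force: 0.0
```

```bash
cat >>h.py <<'E'
YAW=-.187;U=Ro.from_euler("z",YAW).as_matrix();O=np.array([.464,.170,0])
def go(unit,tilt=0,mid=None):
    """units needed to put TCP at unit-frame point (m), tool y along unit x, tool z = down tilted back->hinge by tilt"""
    s=sense();T=Ro.from_quat(s["tool_rot"]);p=O+U@np.array(unit)
    z=U@np.array([-np.sin(tilt),0,-np.cos(tilt)]);y=U@np.array([np.cos(tilt),0,-np.sin(tilt)])
    D=Ro.from_matrix(np.column_stack([np.cross(y,z),y,z]))
    print("t",round(s["time"],2),"shift",(T.inv().apply(p-s["eef_pos"])/.04).round(2),"turn",((T.inv()*D).as_rotvec(degrees=True)/6).round(2),
     "unit pos",(U.T@(s["eef_pos"]-O)).round(4),"F",(U.T@s["contact_force"]).round(1),"q",s["joints"].round(2))
E
python3 - <<'E'
from h import *
go((0,.077,.18)); 
img=get_image("side")[120:300,180:330];cv2.imwrite("pics/p2.png",cv2.cvtColor(cv2.resize(img,None,fx=2,fy=2),cv2.COLOR_RGB2BGR))
E
```

```text
t 3.2 shift [-1.72 -2.46  1.04] turn [-0.02  0.    8.18] unit pos [0.0127 0.1965 0.2213] F [-0.7  0.1 -0.3] q [ 0.57  0.19  1.73  0.    1.23 -0.1 ]
```

Emit:
jog_arm(commands=[0,-0.2,-0.3,0,0,0,1.1,0,-0.4,-0.6,0,0,0,2.2,0,-0.6,-0.9,0,0,0,3.3,0,-0.8,-1.2,0,0,0,4.4,0,-1.0,-1.5,0,0,0,5.5,0,-1.3,-1.8,0,0,0,6.6,0,-1.5,-2.1,0,0,0,7.5,0,-1.72,-2.46,0,0,0,8.18])

```text
time: 3.92
eef_pos: [0.479, 0.245, 0.2213]
tool_rot: [0.77, 0.638, -0.001, -0.0]
contact_force: [-0.9, -0.1, 0.4]
grip_width: 0.0002
finger_force: 0.0
```

Emit:
jog_arm(commands=[0,0,0,0.3,0,0,0,0,0,0,0.6,0,0,0,0,0,0,0.9,0,0,0,0,0,0,0.9,0,0,0,0,0,0,0.9,0,0,0])

```text
time: 4.33
eef_pos: [0.4785, 0.2457, 0.1841]
tool_rot: [0.769, 0.639, -0.002, -0.001]
contact_force: [0.2, 0.3, -0.9]
grip_width: 0.0004
finger_force: 0.0
```

```bash
python3 - <<'E'
from h import *
go((0,.077,.14))
f=lambda x,k:cv2.cvtColor(cv2.resize(x,None,fx=k,fy=k,interpolation=cv2.INTER_CUBIC),cv2.COLOR_RGB2BGR)
cv2.imwrite("pics/p3.png",f(get_image("side")[80:300,180:340],2.5))
E
```

```text
t 4.33 shift [-0.  -0.   1.1] turn [-0.03  0.02  0.04] unit pos [0.0002 0.0771 0.1841] F [ 0.1  0.4 -0.9] q [0.43 0.05 1.95 0.   1.14 0.61]
```

View pics/p3.png

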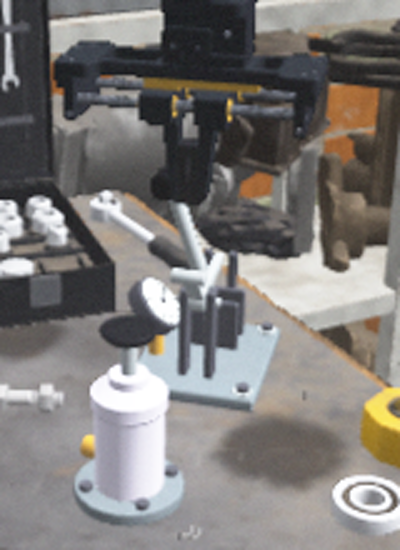

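The plunger is up again at (130,325), and the fingers are clear above the tab at (185,275). Now push the tab down.

Emit:
jog_arm(commands=[0,0,0,0.5,0,0,0,0,0,0,1.0,0,0,0,0,0,0,1.4,0,0,0,0,0.03,0,1.6,0,0,0,0,0.06,0,1.8,0,0,0,0,0.1,0,2.0,0,0,0,0,0.13,0,2.2,0,0,0,0,0.15,0,2.4,0,0,0])

```text
time: 5.05
eef_pos: [0.4819, 0.2524, 0.0908]
tool_rot: [0.769, 0.639, 0.001, 0.0]
contact_force: [-0.1, 0.8, 1.3]
grip_width: 0.0004
finger_force: 0.8
```

Emit:
jog_arm(commands=[0,0,0,0.2,0,0,0,0,0,0,0.4,0,0,0,0,0,0,0.5,0,0,0,0,0,0,0.6,0,0,0,0,0,0,0.65,0,0,0,0,0,0,0.65,0,0,0])

```text
time: 5.55
eef_pos: [0.4804, 0.2511, 0.0642]
tool_rot: [0.77, 0.639, -0.001, -0.0]
contact_force: [-0.3, 0.3, 2.4]
grip_width: 0.0003
finger_force: 0.9
```

Emit:
jog_arm(commands=[0,0,0,0.05,0,0,0,0,0,0,0.1,0,0,0,0,0,0,0.15,0,0,0,0,0,0,0.2,0,0,0,0,0,0,0.2,0,0,0])

```text
time: 5.97
eef_pos: [0.4812, 0.2511, 0.062]
tool_rot: [0.769, 0.639, -0.001, 0.0]
contact_force: [-14.8, -8.1, 39.3]
grip_width: 0.0002
finger_force: 18.1
```

Hard stop reached (39 N). Back up.

Emit:
jog_arm(commands=[0,0,0,-0.7,0,0,0,0,0,0,-1.5,0,0,0,0,0,0,-2.4,0,0,0,0,0,0,-3.3,0,0,0,40,0,0,-4.2,0,0,0,60,0,0,-4.6,0,0,0,60,0,0,-4.6,0,0,0])

```text
time: 6.55
eef_pos: [0.4835, 0.2528, 0.2459]
tool_rot: [0.769, 0.639, 0.005, 0.001]
contact_force: [0.7, -0.8, 0.0]
grip_width: 0.018
finger_force: 0.0
```

```bash
python3 - <<'E'
from h import *
go((.069,-.03,.232),.35)
f=lambda x,k:cv2.cvtColor(cv2.resize(x,None,fx=k,fy=k,interpolation=cv2.INTER_CUBIC),cv2.COLOR_RGB2BGR)
cv2.imwrite("pics/p4.png",f(get_image("side")[80:300,180:340],2.5))
E
```

```text
t 6.55 shift [-2.88  1.62  0.34] turn [ 3.42 -0.05  0.03] unit pos [0.0038 0.085  0.2459] F [ 0.9 -0.6  0. ] q [0.44 0.01 1.88 0.   1.24 0.62]
```

View pics/p4.png

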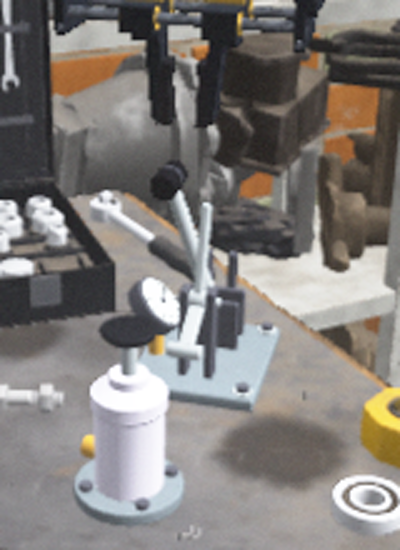

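The catch's bar stands upright at (203,245) with the tab down at (180,350); the lever is still at rest, grip at (170,180). Now move above the grip, tilted along the lever.

Emit:
jog_arm(commands=[60,-0.6,0.4,0,0.6,0,0,60,-1.2,0.8,0,1.2,0,0,60,-1.8,1.2,0,1.8,0,0,60,-2.4,1.62,0.1,2.4,0,0,60,-2.88,1.62,0.2,3.0,0,0,60,-2.88,1.62,0.34,3.42,0,0,60,-2.88,1.62,0.34,3.42,0,0,60,-2.88,1.62,0.34,3.42,0,0])

```text
time: 7.27
eef_pos: [0.522, 0.1258, 0.2235]
tool_rot: [0.757, 0.628, -0.116, -0.138]
contact_force: [-1.0, 0.2, -0.2]
grip_width: 0.0598
finger_force: 0.0
```

```bash
python3 - <<'E'
from h import *
go((.0379,-.03,.143),.35)
f=lambda x,k:cv2.cvtColor(cv2.resize(x,None,fx=k,fy=k,interpolation=cv2.INTER_CUBIC),cv2.COLOR_RGB2BGR)
cv2.imwrite("pics/p5.png",f(get_image("side")[80:300,180:340],2.5))
E
```

```text
t 7.27 shift [0.07 0.08 2.12] turn [-0.12  0.02 -0.  ] unit pos [ 0.0652 -0.0326  0.2235] F [-1.   0.  -0.2] q [0.12 0.24 1.7  0.11 1.55 0.29]
```

View pics/p5.png

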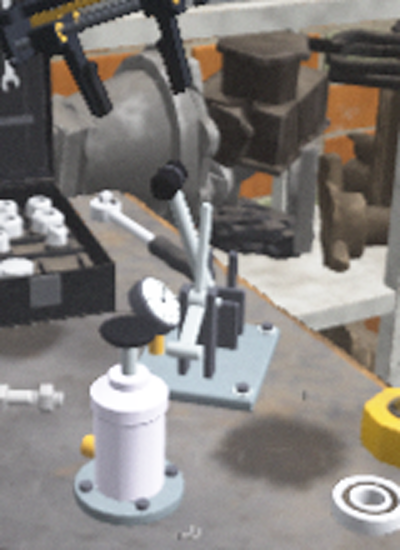

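The open fingers straddle the lever axis, above the grip at (170,180). Descend and close.

Emit:
jog_arm(commands=[60,0.05,0.08,0.6,0,0,0,60,0.05,0.08,1.2,0,0,0,60,0.05,0.08,1.8,0,0,0,60,0.05,0.08,2.1,0,0,0,60,0.05,0.08,2.1,0,0,0,15,0.05,0.08,2.1,0,0,0,15,0.05,0.08,2.1,0,0,0,15,0.05,0.08,2.1,0,0,0], squeeze=50)

```text
time: 7.98
eef_pos: [0.4992, 0.1335, 0.1486]
tool_rot: [0.757, 0.629, -0.112, -0.136]
contact_force: [0.6, 0.4, 0.5]
grip_width: 0.0425
finger_force: 0.0
```

Emit:
jog_arm(commands=[15,0,0,0,0,0,0,15,0,0,0,0,0,0,15,0,0,0,0,0,0,15,0,0,0,0,0,0])

```text
time: 8.32
eef_pos: [0.4967, 0.1336, 0.1486]
tool_rot: [0.757, 0.628, -0.115, -0.138]
contact_force: [-4.9, 0.8, 7.7]
grip_width: 0.023
finger_force: 50.0
```

```bash
python3 - <<'E'
from h import *
import math
for q in (.1,.2,.3,.4,.5,.6,.7,.74):
    a=.35-q; r=.110; print(q); go((r*math.sin(a),-.03,.04+r*math.cos(a)),a)
E
```

```text
0.1
t 8.32 shift [-0.01 -0.25  0.15] turn [-1.06 -0.    0.01] unit pos [ 0.0388 -0.0297  0.1486] F [-5.  -0.2  7.7] q [0.14 0.26 1.82 0.12 1.4  0.29]
0.2
t 8.32 shift [-0.01 -0.53  0.19] turn [-2.02 -0.    0.01] unit pos [ 0.0388 -0.0297  0.1486] F [-5.  -0.2  7.7] q [0.14 0.26 1.82 0.12 1.4  0.29]
0.3
t 8.32 shift [-0.01 -0.79  0.26] turn [-2.97 -0.    0.01] unit pos [ 0.0388 -0.0297  0.1486] F [-5.  -0.2  7.7] q [0.14 0.26 1.82 0.12 1.4  0.29]
0.4
t 8.32 shift [-0.01 -1.05  0.36] turn [-3.93 -0.    0.01] unit pos [ 0.0388 -0.0297  0.1486] F [-5.  -0.2  7.7] q [0.14 0.26 1.82 0.12 1.4  0.29]
0.5
t 8.32 shift [-0.01 -1.29  0.48] turn [-4.88 -0.    0.01] unit pos [ 0.0388 -0.0297  0.1486] F [-5.  -0.2  7.7] q [0.14 0.26 1.82 0.12 1.4  0.29]
0.6
t 8.32 shift [-0.01 -1.53  0.63] turn [-5.84 -0.    0.01] unit pos [ 0.0388 -0.0297  0.1486] F [-5.  -0.2  7.7] q [0.14 0.26 1.82 0.12 1.4  0.29]
0.7
t 8.32 shift [-0.01 -1.74  0.8 ] turn [-6.79 -0.    0.01] unit pos [ 0.0388 -0.0297  0.1486] F [-5.  -0.2  7.7] q [0.14 0.26 1.82 0.12 1.4  0.29]
0.74
t 8.32 shift [-0.01 -1.83  0.87] turn [-7.17 -0.01  0.01] unit pos [ 0.0388 -0.0297  0.1486] F [-5.  -0.2  7.7] q [0.14 0.26 1.82 0.12 1.4  0.29]
```

Emit:
jog_arm(commands=[15,0,-0.14,0,-0.48,0,0,15,0,-0.29,0.01,-0.95,0,0,15,0,-0.43,0.03,-1.43,0,0,15,0,-0.57,0.06,-1.9,0,0,15,0,-0.71,0.09,-2.4,0,0,15,0,-0.85,0.13,-2.87,0,0,15,0,-0.85,0.13,-2.87,0,0])

```text
time: 8.9
eef_pos: [0.4643, 0.1405, 0.1555]
tool_rot: [0.769, 0.639, -0.016, -0.021]
contact_force: [2.6, 2.7, 1.5]
grip_width: 0.0226
finger_force: 50.0
```

```bash
python3 - <<'E'
from h import *
import math
for q in (.4,.5,.6,.7):
    a=.35-q; r=.1153; print(q); go((r*math.sin(a),-.03,.04+r*math.cos(a)),a)
E
```

```text
0.4
t 8.9 shift [-0.03 -0.29  0.02] turn [-0.99 -0.03  0.02] unit pos [ 0.0057 -0.0289  0.1555] F [2.1 3.2 1.5] q [0.23 0.   2.06 0.03 1.13 0.4 ]
0.5
t 8.9 shift [-0.03 -0.57  0.07] turn [-1.94 -0.03  0.02] unit pos [ 0.0057 -0.0289  0.1555] F [2.1 3.2 1.5] q [0.23 0.   2.06 0.03 1.13 0.4 ]
0.6
t 8.9 shift [-0.03 -0.85  0.14] turn [-2.9  -0.03  0.02] unit pos [ 0.0057 -0.0289  0.1555] F [2.1 3.2 1.5] q [0.23 0.   2.06 0.03 1.13 0.4 ]
0.7
t 8.9 shift [-0.03 -1.12  0.24] turn [-3.85 -0.03  0.02] unit pos [ 0.0057 -0.0289  0.1555] F [2.1 3.2 1.5] q [0.23 0.   2.06 0.03 1.13 0.4 ]
```

Emit:
jog_arm(commands=[15,0,-0.15,0.01,-0.5,0,0,15,0,-0.29,0.02,-0.98,0,0,15,0,-0.43,0.04,-1.45,0,0,15,0,-0.57,0.07,-1.94,0,0,15,0,-0.71,0.1,-2.4,0,0,15,0,-0.85,0.14,-2.9,0,0,15,0,-0.98,0.18,-3.35,0,0,15,0,-0.98,0.18,-3.35,0,0])

```text
time: 9.57
eef_pos: [0.427, 0.1484, 0.1512]
tool_rot: [0.761, 0.632, 0.097, 0.113]
contact_force: [4.6, 2.8, 1.3]
grip_width: 0.0229
finger_force: 49.9
```

```bash
python3 - <<'E'
from h import *
import math
for q in (.7,.75):
    a=.35-q; r=.1153; print(q); go((r*math.sin(a),-.03,.04+r*math.cos(a)),a)
E
```

```text
0.7
t 9.57 shift [-0.05 -0.19  0.01] turn [-0.49 -0.05  0.02] unit pos [-0.0323 -0.0281  0.1512] F [4.  3.6 1.3] q [ 0.4  -0.26  2.32 -0.22  0.83  0.71]
0.75
t 9.57 shift [-0.05 -0.34  0.03] turn [-0.96 -0.05  0.02] unit pos [-0.0323 -0.0281  0.1512] F [4.  3.6 1.3] q [ 0.4  -0.26  2.32 -0.22  0.83  0.71]
```

Emit:
jog_arm(commands=[15,0,-0.08,0,-0.2,0,0,15,0,-0.15,0,-0.4,0,0,15,0,-0.2,0.01,-0.5,0,0,15,0,-0.25,0.01,-0.55,0,0,15,0,-0.3,0.02,-0.55,0,0,15,0,-0.3,0.02,-0.55,0,0])

```text
time: 10.07
eef_pos: [0.419, 0.1502, 0.1485]
tool_rot: [0.757, 0.629, 0.116, 0.136]
contact_force: [8.2, 0.9, 2.9]
grip_width: 0.0229
finger_force: 49.9
```

```bash
python3 - <<'E'
from h import *
import math
a=-.35;r=.1153; go((r*math.sin(a),-.03,.04+r*math.cos(a)),a)
f=lambda x,k:cv2.cvtColor(cv2.resize(x,None,fx=k,fy=k,interpolation=cv2.INTER_CUBIC),cv2.COLOR_RGB2BGR)
cv2.imwrite("pics/p6.png",f(get_image("side")[80:300,180:340],2.5))
E
```

```text
t 10.07 shift [-0.05  0.02  0.01] turn [ 0.08 -0.05  0.02] unit pos [-0.0406 -0.0278  0.1485] F [7.9 2.4 2.9] q [ 0.44 -0.3   2.37 -0.29  0.79  0.8 ]
```

View pics/p6.png

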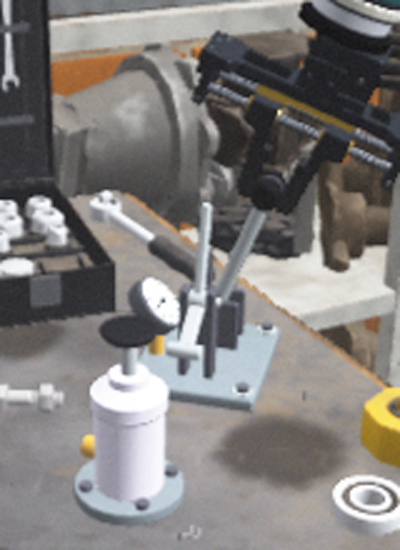

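The lever leans forward, with the grip at (270,190) between the fingers and the catch still upright. The force is still only about 8 N, so I'll pull a bit further until the stop shows.

Emit:
jog_arm(commands=[15,0,-0.05,0,-0.05,0,0,15,0,-0.1,0,-0.1,0,0,15,0,-0.15,0,-0.1,0,0,15,0,-0.15,0,-0.1,0,0])

```text
time: 10.45
eef_pos: [0.4183, 0.1505, 0.1485]
tool_rot: [0.754, 0.629, 0.122, 0.144]
contact_force: [34.4, -8.1, -11.7]
grip_width: 0.0227
finger_force: 49.9
```

Firmly on the stop (34 N, movement ceased). Ease slightly and check that it holds.

Emit:
jog_arm(commands=[15,0,0.05,0,0,0,0,15,0,0.05,0,0,0,0,15,0,0.05,0,0,0,0,15,0,0.05,0,0,0,0,15,0,0.05,0,0,0,0,15,0,0.05,0,0,0,0])

```text
time: 10.95
eef_pos: [0.4185, 0.1504, 0.1485]
tool_rot: [0.755, 0.628, 0.121, 0.142]
contact_force: [26.2, -4.8, -5.5]
grip_width: 0.0229
finger_force: 49.9
```

```bash
python3 -c "
from cell import *
print(job_done())"
```

```text
the job is handed in; nothing more can be done
None
```

I pressed the plunger to its stop and let it rise, opened the safety catch fully, then pulled the lever to its stop and handed the job in with the gripper holding it there at about 11 s; the loose things were not touched.

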